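# Wedge open a pump housing at the rework station

## Robot

A 6-joint arm with a two-finger parallel gripper is mounted at the origin on the work surface. World frame = base frame: x ahead of the robot, y to its left, z up, the work surface at z = 0. Lengths are in m, angles in rad, forces in N, time in s.
With the tool pointing down it reaches from about 0.375 to 0.9 m from the base axis. Payload 3.1 kg.
Tool frame: the origin (TCP) lies midway between the tips of the shut fingers; the grasp point (between the pads) lies 19 mm behind it; z points along the fingers, y is the line along which they close (so a half turn about z gives the same grasp; the last joint's range is limited). The gripper opens to 85 mm and grips with 20 to 120 N. Pads are 22 mm wide; open, the fingers measure 114 mm over their backs; the gripper's body (76 mm by 85 mm) begins 54 mm behind the grasp point. The pads swing forward as they close: fully open they stand 13 mm farther back than shut.
Start: joints at [0.96, 0.527, 1.433, -0, 1.181, -0.178], TCP at [0.262, 0.567, 0.231] pointing down, gripper open.
Joint ranges: [-3.08, 3.08], [-0.75, 2.2], [0.22, 2.44], [-1.43, 4.57], [0, 2.65], [-2.85, 2.85]. Speed limits (rad/s): [2.79, 2.79, 3.14, 3.14, 3.14, 3.14].

## Interface

Orientations are given as a unit quaternion [x, y, z, w].
In Python, from station import manip gives the robot as it stands. The module is installed in compiled form; this text tells all that it offers.
- The arm moves only by the tool apply_moves, never from a script. Its arguments are lists of equal length, an entry for each row: "claw": the gripper's target within -1 to 1 (fully open at 1, half-way at 0, shut at -1); "travel": the shift along the tool's x, y, z scaled (see below), a list of three; "turn": the turn, a rotation vector about the tool's x, y, z scaled (see below), a list of three. In form: {"claw": [claw, ...], "travel": [[dx, dy, dz], ...], "turn": [[rx, ry, rz], ...]}. A call has 1 to 5 rows; each row is the pose to reach, as a shift and turn from the pose commanded when the call began, along the tool's axes at that moment, turning the shorter way round; what a row does not reach only later rows make up. The controller multiplies each number of a shift by 800 mm and each number of a turn by 180 degrees. A row lasts 1/12 s, in which the tool goes at most 41.7 mm and 7.16 degrees, less where a joint would pass 70% of its speed; a pose out of reach is approached as far as the arm can. A call with a number of a shift or a turn outside -1 to 1 is refused whole. A call with a gripper value outside its range is refused whole. The fingers move at their own pace and stop on an object; "newtons" is the grip in N (left out, the last holds). Time passes only in rows, so rows that repeat a pose let the fingers close. It gives the time, the measured TCP pose, the force, the opening and the grip force at its end, in the units of the state.
- manip.sense(): the state, without advancing time (a new reading comes with each control period).
- manip.snapshot(name): name is "scene" or "top" or "wrist"; returns a dict with "pixels" (420x560x3 uint8, red, green, blue), "depth" (420x560 float32, m along the optical axis (not along the pixel's ray), 0 where there is no reading), "intrinsics" (3x3 intrinsics, pixels), "R" (3x3) and "t" (3): a world point X has camera coordinates R X + t. Camera axes: x right, y down, z forward; pixel columns grow to the right and rows downward; lengths in m; the calibration is good to about 2 mm. A picture is of the moment at which its call begins.
- manip.sign_off(): hands the job in; it is judged then, once.
The state is a dict: "t": time; "q": joint angles; "qd": joint speeds; "tau": joint torques, N m; "tcp_pos": TCP position; "tool_rot": TCP orientation; "force": force on the tool from outside, world axes, zero at the start; "ft_torque": the same for the moment, N m; "finger_gap": opening from 0.0 (shut) to 1.0 (fully open); "gripper_force": force on a finger pad.
Only numpy, scipy, OpenCV 4.12 (cv2) and the standard library are available. Lean on these libraries where they do the work, as an engineer would, in place of code of your own. Each camera call takes 0.05 s, during which the arm holds its last target. There are 200 camera calls.

## Task

Take the tapered wedge (the tool with the rectangular block handle) from the rack and part the two press-fit halves of the pump housing in the blue nest evenly: push the wedge straight down into the notch at one end of the seam until its shoulder is on the housing, draw it out, and then push it down the same way into the notch at the other end. Leave the wedge standing in that second notch, let go, with the seam open about equally at both ends.

Things in the scene. Friction and masses are not known exactly. Their poses are not given: they have to be found in the camera images.
- wedge_handle (a point): Centre of the block handle of a white nylon wedge, upright in one of three slots (it varies) of an aluminium rack 70 mm high. Handle 40 (x) x 36 (y) x 50 mm high; blade below it 55 mm long, 20 wide (y), tapering on both faces from 20.5 mm thick (x) at the shoulder to 2.5 at the tip. z up: shoulder 25, tip 80 mm below this point. 120 g. Lifts straight out.
- rack: The tool rack; origin on the table under its centre, z up, slots in a row along y, 80 mm apart, the wedge's x and y along the rack's. The other two slots hold bystanders no taller than the wedge: a flat scraper with a round handle and a drift pin with a round mushroom handle.
- seam (a point): Middle of the seam at the top (91 mm up) of the grey housing, 150 x 90 mm, in a fixed blue nest. Seam along y, x across, z up. Notches centred 55 mm to either side along y, each 40 mm long and open at the housing's end; mouth 20 mm wide, narrowing in 14 mm of depth to a slot 4 mm wide, 75 deep. Wedge goes in with its x across the seam, either way round, pressed with 10 to 25 N.
- pos_far (a point): Point on the half on the +x side of the seam, on the seam line at the top, at the middle of the notch at the seam's +y end; it moves with the half. Closed, it coincides with pos_near. The halves slide and turn level, and friction holds them where they are pushed.
- pos_near (a point): The same point on the half on the -x side; its distance from pos_far is how far the +y end has opened: 0 closed, about 12 mm once the wedge has been down to its shoulder in that notch. Opening one end moves the other by only a few mm.
- neg_far (a point): Point on the half on the +x side of the seam, on the seam line at the top, at the middle of the notch at the seam's -y end.
- neg_near (a point): The same point on the half on the -x side; its distance from neg_far is how far the -y end has opened.
Not all that is in view belongs to the job. Leave any purple or turquoise look-alike of the part that bears wedge_handle alone.

How it is judged:
By the outcome, as a careful person would: the job done as asked, in the order asked, and still so for the second after the job is handed in, with the robot touching nothing.
It also fails if it takes over 56 s, if anything falls off the work surface, if the arm or the gripper's body presses on something with over 40 N, if the wrist force passes 120 N, or if a joint passes its speed limit or range.

## Working session

There is one attempt and no reset: what is moved stays moved. The work goes in short steps, Python scripts to look and compute and a tool call to move; the robot and the scene stay as the last step left them, time stands still between calls to the robot, and variables do not carry over. Pictures are saved under pics/ and viewed, at most 10 in all, crops included, and the job is handed in when it is done.

Besides the shell and the picture viewer there is one more tool, called after ">>>" by a JSON object that holds its "method" and its "body", one argument or row to a line. apply_moves: Moves the arm, as the interface text tells. Shifts and turns lie within -1 to 1; 1 stands for 800 mm of shift or 180 degrees of turn. Its arguments: {"type":"object","properties":{"claw":{"type":"array","items":{"type":"number"}},"travel":{"type":"array","items":{"type":"array","items":{"type":"number"}}},"turn":{"type":"array","items":{"type":"array","items":{"type":"number"}}},"newtons":{"type":"number"}},"required":["claw","travel","turn"]}

```bash
mkdir -p pics; cat > h.py <<'E'
import numpy as np, cv2
from station import manip
def snap(n):
    s=manip.snapshot(n); np.savez(f'{n}.npz',**s); return s
def load(n): return dict(np.load(f'{n}.npz'))
def px(s,u,v,z=None,d=None):
    "world point of pixel: with plane height z, or depth d, or measured depth"
    K,R,t=s['intrinsics'],s['R'],s['t']
    r=np.linalg.inv(K)@[u,v,1.]
    c=-R.T@t; w=R.T@r
    if z is not None: k=(z-c[2])/w[2]
    else: k=d if d else float(s['depth'][int(round(v)),int(round(u))])
    return c+k*w
def proj(s,X):
    p=s['intrinsics']@(s['R']@np.array(X)+s['t']); return p[:2]/p[2]
def save(s,name,box=None,f=1):
    im=s['pixels'][...,::-1]
    if box: im=im[box[1]:box[3],box[0]:box[2]]
    cv2.imwrite(f'pics/{name}.png',cv2.resize(im,None,fx=f,fy=f,interpolation=cv2.INTER_CUBIC))
E
python3 - <<'E'
from h import *
a=snap('top');b=snap('scene')
im=np.hstack([a['pixels'],b['pixels']])[...,::-1]
cv2.imwrite('pics/top.png',cv2.resize(a['pixels'][...,::-1],(784,588)))
cv2.imwrite('pics/scene.png',cv2.resize(b['pixels'][...,::-1],(784,588)))
print(manip.sense())
for s in(a,b):print(s['intrinsics'],-s['R'].T@s['t'])
E
```

```text
{'t': 0.1, 'q': array([ 9.59452693e-01,  5.28405247e-01,  1.43379598e+00, -9.00870752e-06,
        1.18140506e+00, -1.78480386e-01]), 'qd': array([-0.00092145, -0.00145418, -0.0023856 ,  0.00040789, -0.0005356 ,
        0.00275961]), 'tau': array([-7.26628168e-04, -4.43305886e+01, -1.78585982e+01, -2.10457788e-04,
        3.92184797e-03,  8.32332432e-06]), 'tcp_pos': array([0.26175059, 0.5668244 , 0.23040485]), 'tool_rot': array([ 2.14744089e-01,  9.76669833e-01, -9.30924069e-04, -3.83504331e-04]), 'force': array([-0.08976291,  0.37877609, -0.07843543]), 'ft_torque': array([-0.00290975,  0.00221465, -0.03044919]), 'gripper_force': 0.0, 'finger_gap': 1.0018963434788066}
[[475.4829267    0.         279.40880473]
 [  0.         475.4829267  214.76395933]
 [  0.           0.           1.        ]] [0.25126908 0.07399823 1.18545901]
[[432.40402803   0.         284.38425164]
 [  0.         432.40402803 211.28383272]
 [  0.           0.           1.        ]] [1.16175204 0.42391865 0.92604361]
```

View pics/top.png

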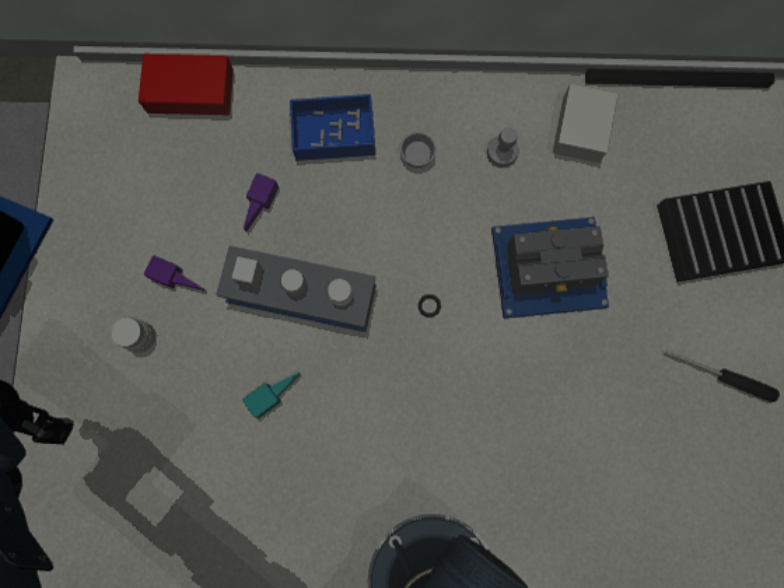

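View pics/scene.png

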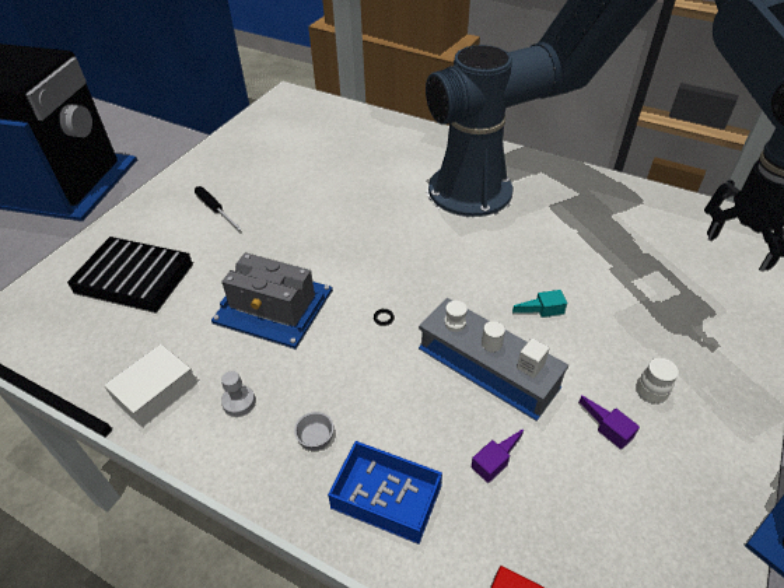

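Top view (px in the 784-wide picture): candidates are the white square block in the rack (245,271), which is the one I want; the round white handles (293,281) and (340,292) in the rack; the loose purple wedges (262,190) and (160,270); the turquoise one (262,400); and the white jar (127,333). The housing is at (560,257) with its seam running across the image. The scene view confirms the block-handled one at (533,355).

```bash
python3 - <<'E'
from h import *
a=load('top');b=load('scene')
A=a['pixels'][165:245,145:275][...,::-1];B=a['pixels'][145:235,340:445][...,::-1]
C=b['pixels'][205:300,290:420][...,::-1];D=b['pixels'][170:255,140:250][...,::-1]
f=lambda x:cv2.resize(x,(400,300),interpolation=cv2.INTER_CUBIC)
cv2.imwrite('pics/crops.png',np.vstack([np.hstack([f(A),f(B)]),np.hstack([f(C),f(D)])]))
print('handle top',px(a,175,189),px(a,172,196,z=.145), 'scene',px(b,381,246))
print('rack top',px(a,192,199),px(a,225,204)); 
for u,v in[(345+55,183),(375,184),(425,181),(400,170),(400,196)]:print((u,v),px(a,u,v))
E
```

```text
handle top [0.50795536 0.32213964 0.1212216 ] [0.48590611 0.32224509 0.145     ] scene [0.4940793  0.32095453 0.11837365]
rack top [0.49527979 0.290331   0.07633846] [0.48660871 0.2117773  0.06922575]
(400, 183) [ 0.5435652  -0.20356906  0.09125398]
(375, 184) [ 0.54306731 -0.14689829  0.07806023]
(425, 181) [ 0.55747883 -0.27143392  0.06383775]
(400, 170) [ 0.57376505 -0.20271402  0.09730689]
(400, 196) [ 0.50983327 -0.20068904  0.09995978]
```

View pics/crops.png

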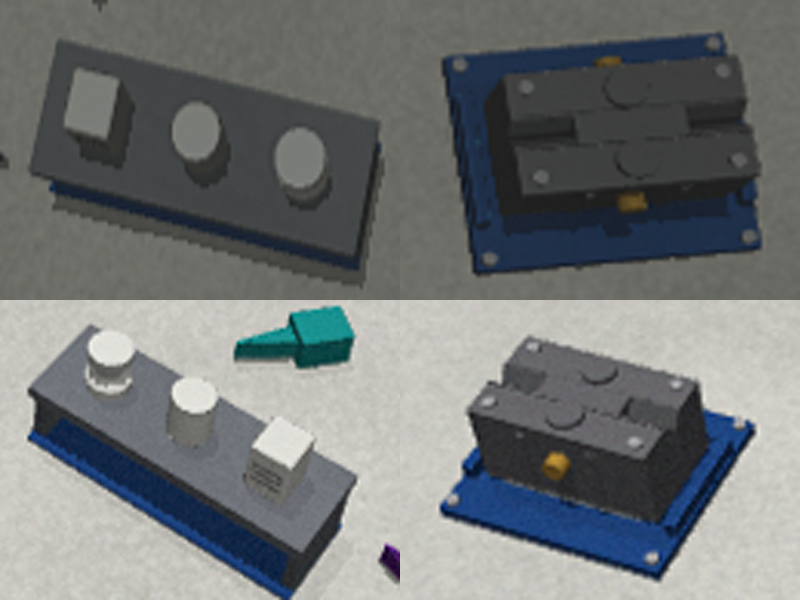

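The crop confirms the choice: the square block handle has its top face centred at top-camera px (175.6,192.7) and stands in the rack's +y slot. The notches are at the left and right ends of the seam.

```bash
cat >> h.py <<'E'
from scipy.spatial.transform import Rotation as Ro
def go(p,yaw):
    "travel and turn to TCP p, tool down, closing axis at yaw (deg)"
    s=manip.sense(); R=Ro.from_quat(s['tool_rot'])
    y=np.radians(yaw); Y=np.array([np.cos(y),np.sin(y),0]); Z=np.array([0,0,-1.]); X=np.cross(Y,Z)
    T=Ro.from_matrix(np.c_[X,Y,Z])
    print('t',round(s['t'],2),'tcp',s['tcp_pos'].round(4),'yaw',np.degrees(np.arctan2(*R.as_matrix()[[1,0],1])).round(2),'F',s['force'].round(1),'gap',round(s['finger_gap'],3),'grip',round(s['gripper_force'],1))
    print('travel',(R.inv().apply(np.array(p)-s['tcp_pos'])/.8).round(4),'turn',((R.inv()*T).as_rotvec()/np.pi).round(4))
E
python3 - <<'E'
from h import *
a=load('top');b=load('scene')
def tri(pa,pb):
    rows=[]
    for s,(u,v) in((a,pa),(b,pb)):
        P=s['intrinsics']@np.c_[s['R'],s['t']]
        rows+=[u*P[2]-P[0],v*P[2]-P[1]]
    X=np.linalg.svd(rows)[2][-1];return X[:3]/X[3]
# handle top centre ; scene crop C corners
pa=(145+94/3.077,165+104/3.75); pb=(290+281/3.077,205+442/3.158)
print('handle',px(a,*pa,z=.12),tri(pa,pb))
f=lambda x,y:(340+(x-400)/3.81,145+y/3.333)
g=lambda x,y:(140+(x-400)/3.636,170+(y-300)/3.529)
for n,p,q in(('near boss',(628,90),(599,371)),('far boss',(640,160),(565,416)),('screw',(527,88),(677,384)),('screw2',(740,160),(489,402)),('s3',(541,177),(634,442)),('s4',(723,71),(532,345))):
    print(n,px(a,*f(*p),z=.091),tri(f(*p),g(*q)))
go([.49,.325,.27],-11.7)
E
```

```text
handle [0.49945596 0.32056759 0.12      ] [ 0.57004836  0.39427893 -0.18667949]
near boss [ 0.57067257 -0.20383681  0.091     ] [ 0.55463767 -0.18576837  0.13169284]
far boss [ 0.51941604 -0.21017855  0.091     ] [ 0.53548188 -0.22933983  0.03848848]
screw [ 0.57052886 -0.14070411  0.091     ] [ 0.55035832 -0.12100792  0.14414077]
screw2 [ 0.52101503 -0.27216477  0.091     ] [ 0.54156702 -0.30013788  0.0258551 ]
s3 [ 0.505472   -0.14865315  0.091     ] [ 0.524779   -0.16950335  0.02645344]
s4 [ 0.58632176 -0.26366745  0.091     ] [ 0.56459867 -0.23782731  0.14528467]
t 0.1 tcp [0.2618 0.5668 0.2304] yaw 65.2 F [-0.1  0.4 -0.1] gap 1.002 grip 0.0
travel [-0.3858 -0.1548 -0.0493] turn [-6.000e-04  3.000e-04  4.272e-01]
```

```bash
cat > tri.py <<'E'
from h import *
def tri(views):
    rows=[]
    for s,(u,v) in views:
        P=s['intrinsics']@np.c_[s['R'],s['t']]
        rows+=[u*P[2]-P[0],v*P[2]-P[1]]
    X=np.linalg.svd(rows)[2][-1];return (X[:3]/X[3]).round(4)
E
python3 - <<'E'
from tri import *
a=load('top');b=load('scene')
print(tri([(a,(145+94/3.077,165+104/3.75)),(b,(290+281/3.077,205+142/3.158))]))
f=lambda x,y:(340+(x-400)/3.81,145+y/3.333)
g=lambda x,y:(140+(x-400)/3.636,170+(y-300)/3.529)
P=[tri([(a,f(*p)),(b,g(*q))]) for p,q in(((527,88),(634,442)),((740,160),(532,345)),((541,177),(677,384)),((723,71),(489,402)))]
print(P,np.mean(P,0))
E
```

```text
[0.5009 0.3235 0.1124]
[array([ 0.5708, -0.1403,  0.0881]), array([ 0.5208, -0.2716,  0.0896]), array([ 0.5052, -0.1476,  0.0888]), array([ 0.5862, -0.2629,  0.088 ])] [ 0.54575  -0.2056    0.088625]
```

>>> {"method": "apply_moves", "body": {
  "claw": [1, 1, 1, 1, 1],
  "travel": [
    [-0.386, -0.155, -0.05],
    [-0.386, -0.155, -0.05],
    [-0.386, -0.155, -0.05],
    [-0.386, -0.155, -0.05],
    [-0.386, -0.155, -0.05]
  ],
  "turn": [
    [0, 0, 0.427],
    [0, 0, 0.427],
    [0, 0, 0.427],
    [0, 0, 0.427],
    [0, 0, 0.427]
  ]
}}

```text
t: 0.52
tcp_pos: [0.4046, 0.4153, 0.256]
tool_rot: [0.507, 0.862, -0.0, -0.0]
force: [0.7, -0.1, 0.0]
finger_gap: 1.0
gripper_force: 0.0
```

```bash
python3 -c "
from h import *
go([.49,.323,.25],-11.7)"
```

```text
t 0.52 tcp [0.4046 0.4153 0.256 ] yaw 29.08 F [ 0.7 -0.1  0. ] gap 1.0 grip 0.0
travel [-0.1527  0.0372  0.0074] turn [-3.000e-04  2.000e-04  2.265e-01]
```

>>> {"method": "apply_moves", "body": {
  "claw": [1, 1, 1, 1, 1],
  "travel": [
    [-0.153, 0.037, 0.007],
    [-0.153, 0.037, 0.007],
    [-0.153, 0.037, 0.007],
    [-0.153, 0.037, 0.007],
    [-0.153, 0.037, 0.007]
  ],
  "turn": [
    [0, 0, 0.2265],
    [0, 0, 0.2265],
    [0, 0, 0.2265],
    [0, 0, 0.2265],
    [0, 0, 0.2265]
  ]
}}

```text
t: 0.93
tcp_pos: [0.4918, 0.3221, 0.2499]
tool_rot: [0.749, 0.662, -0.0, -0.0]
force: [0.8, 0.7, -0.0]
finger_gap: 1.0
gripper_force: 0.0
```

>>> {"method": "apply_moves", "body": {
  "claw": [1, 1],
  "travel": [
    [0, 0, 0],
    [0, 0, 0]
  ],
  "turn": [
    [0, 0, 0.028],
    [0, 0, 0.028]
  ]
}}

```text
t: 1.1
tcp_pos: [0.4899, 0.3241, 0.25]
tool_rot: [0.775, 0.632, -0.001, -0.0]
force: [-0.1, -0.4, -0.7]
finger_gap: 1.0
gripper_force: 0.0
```

```bash
python3 - <<'E'
from h import *
s=snap('wrist');cv2.imwrite('pics/w1.png',cv2.resize(s['pixels'][...,::-1],(784,588)))
print(s['intrinsics'],-s['R'].T@s['t'],s['R']); print(proj(s,[.5,.322,.12]))
go([.5,.322,.25],-11.7)
E
```

```text
[[306.49532919   0.         277.59388826]
 [  0.         306.49532919 205.87503002]
 [  0.           0.           1.        ]] [0.50612102 0.40607417 0.39284428] [[ 0.97959052 -0.20099363 -0.00199385]
 [-0.18955474 -0.92704938  0.32349414]
 [-0.06686866 -0.31651385 -0.94622807]]
[289.89515404 196.02830086]
t 1.15 tcp [0.4897 0.3244 0.2501] yaw -11.38 F [0.9 0.4 0.3] gap 0.998 grip 0.0
travel [-0.0004  0.0132  0.0001] turn [-0.0003  0.0002  0.0018]
```

View pics/w1.png

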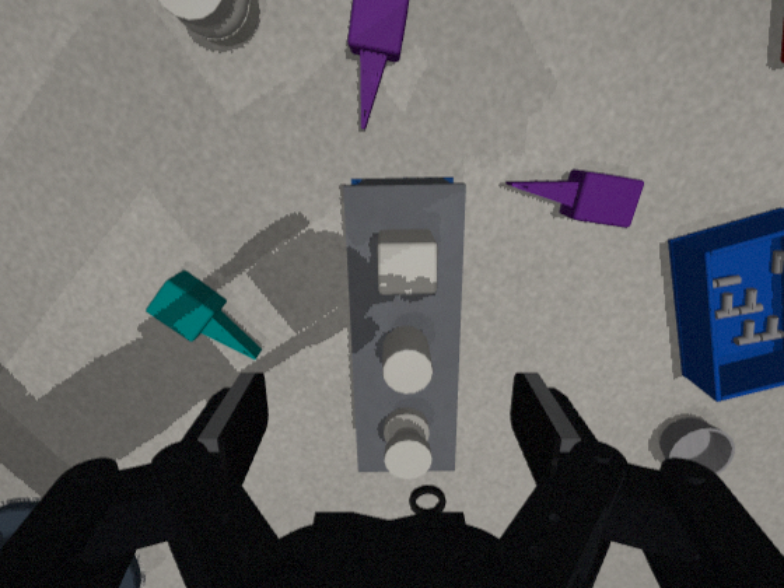

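The wrist view shows the white block's top face over (379–436, 243–293) in the 784-wide picture, centre (407.5,268), with the rack edges parallel to the image columns. The round handles at (407,370) and (407,458) are the bystanders.

```bash
python3 - <<'E'
from tri import *
w=load('wrist');a=load('top')
u=(407.5/1.4,268/1.4)
print(px(w,*u,z=.12),px(w,*u),tri([(w,u),(a,(175.6,192.7))]))
# rack long edges at z=.07
for e in(((341,186),(358,470)),((465,184),(455,470))):
    p,q=[px(w,x/1.4,y/1.4,z=.07) for x,y in e]; d=p-q; print(p,q,np.degrees(np.arctan2(-d[0],d[1])))
for y in (.0,):
    p,q=[px(w,x/1.4,255/1.4,z=.12) for x in(379,436)];print('hx',p,q)
D=w['depth'];import numpy as np
m=[px(w,x,y) for x in range(255,330) for y in range(155,225) if D[y,x]>0]; m=np.array(m); k=m[(abs(m[:,2]-.12)<.006)]
print(len(k),k.min(0),k.max(0),cv2.minAreaRect(k[:,:2].astype(np.float32)*1000))
E
```

```text
[0.50190491 0.32615401 0.12      ] [0.50190699 0.32619351 0.12013485] [0.5019 0.3229 0.1094]
[0.46495605 0.38292856 0.07      ] [0.41948935 0.12878386 0.07      ] -10.14296135740796
[0.55446697 0.36604467 0.07      ] [0.50785426 0.11081733 0.07      ] -10.349981877161625
hx [0.48528216 0.33859007 0.12      ] [0.52183394 0.33110989 0.12      ]
1599 [0.47933902 0.30636534 0.11424122] [0.5236612  0.34666553 0.12255779] ((501.5268249511719, 325.9249267578125), (36.260921478271484, 40.10231018066406), 79.55953979492188)
```

```bash
python3 -c "
from h import *
go([.5017,.326,.077],-10.4)"
```

```text
t 1.15 tcp [0.4897 0.3244 0.2501] yaw -11.38 F [0.9 0.4 0.3] gap 0.998 grip 0.0
travel [0.005  0.0145 0.2163] turn [-0.0003  0.0002 -0.0054]
```

>>> {"method": "apply_moves", "body": {
  "claw": [1, 1, 1, 1, 1],
  "travel": [
    [0.005, 0.0145, 0],
    [0.005, 0.0145, 0.04],
    [0.005, 0.0145, 0.09],
    [0.005, 0.0145, 0.13],
    [0.005, 0.0145, 0.13]
  ],
  "turn": [
    [0, 0, -0.0054],
    [0, 0, -0.0054],
    [0, 0, -0.0054],
    [0, 0, -0.0054],
    [0, 0, -0.0054]
  ]
}}

```text
t: 1.57
tcp_pos: [0.4971, 0.3246, 0.1401]
tool_rot: [0.768, 0.641, -0.007, -0.002]
force: [-0.8, 0.6, -0.5]
finger_gap: 1.004
gripper_force: 0.0
```

```bash
python3 -c "
from h import *
go([.5017,.326,.077],-10.4)"
```

```text
t 1.57 tcp [0.4971 0.3246 0.1401] yaw -10.34 F [-0.8  0.6 -0.5] gap 1.004 grip 0.0
travel [0.0034 0.0064 0.0788] turn [-0.0038  0.0025  0.0004]
```

>>> {"method": "apply_moves", "body": {
  "claw": [1, 1],
  "travel": [
    [0, 0, 0],
    [0, 0, 0]
  ],
  "turn": [
    [0, 0, 0],
    [0, 0, 0]
  ]
}}

```text
t: 1.73
tcp_pos: [0.5031, 0.3271, 0.148]
tool_rot: [0.768, 0.64, 0.001, 0.0]
force: [-0.4, -0.3, -0.3]
finger_gap: 0.996
gripper_force: 0.0
```

```bash
python3 -c "
from h import *
go([.5017,.326,.077],-10.4)"
```

```text
t 1.73 tcp [0.5031 0.3271 0.148 ] yaw -10.4 F [-0.4 -0.3 -0.3] gap 0.996 grip 0.0
travel [-0.0018 -0.0016  0.0888] turn [ 0.0007 -0.0004 -0.    ]
```

>>> {"method": "apply_moves", "body": {
  "claw": [1, 1, 1, 1, 1],
  "travel": [
    [0, 0, 0.03],
    [0, 0, 0.06],
    [0, 0, 0.08],
    [0, 0, 0.086],
    [0, 0, 0.086]
  ],
  "turn": [
    [0, 0, 0],
    [0, 0, 0],
    [0, 0, 0],
    [0, 0, 0],
    [0, 0, 0]
  ]
}}

```text
t: 2.15
tcp_pos: [0.5028, 0.3268, 0.0787]
tool_rot: [0.769, 0.64, 0.001, 0.0]
force: [0.7, 0.0, 0.1]
finger_gap: 1.001
gripper_force: 0.0
```

>>> {"method": "apply_moves", "body": {
  "claw": [-1, -1, -1, -1, -1],
  "travel": [
    [0, 0, 0],
    [0, 0, 0],
    [0, 0, 0],
    [0, 0, 0],
    [0, 0, 0]
  ],
  "turn": [
    [0, 0, 0],
    [0, 0, 0],
    [0, 0, 0],
    [0, 0, 0],
    [0, 0, 0]
  ],
  "newtons": 70
}}

```text
t: 2.57
tcp_pos: [0.503, 0.3269, 0.0793]
tool_rot: [0.769, 0.64, 0.001, 0.0]
force: [-0.1, -0.2, 5.6]
finger_gap: 0.456
gripper_force: 70.9
```

>>> {"method": "apply_moves", "body": {
  "claw": [-1, -1, -1, -1, -1],
  "travel": [
    [0, 0, 0],
    [0, 0, 0],
    [0, 0, 0],
    [0, 0, 0],
    [0, 0, 0]
  ],
  "turn": [
    [0, 0, 0],
    [0, 0, 0],
    [0, 0, 0],
    [0, 0, 0],
    [0, 0, 0]
  ]
}}

```text
t: 2.98
tcp_pos: [0.503, 0.3268, 0.0793]
tool_rot: [0.769, 0.64, 0.001, 0.0]
force: [0.2, 0.4, 6.4]
finger_gap: 0.46
gripper_force: 70.9
```

>>> {"method": "apply_moves", "body": {
  "claw": [-1, -1, -1, -1, -1],
  "travel": [
    [0, 0, -0.02],
    [0, 0, -0.05],
    [0, 0, -0.09],
    [0, 0, -0.14],
    [0, 0, -0.19]
  ],
  "turn": [
    [0, 0, 0],
    [0, 0, 0],
    [0, 0, 0],
    [0, 0, 0],
    [0, 0, 0]
  ]
}}

```text
t: 3.4
tcp_pos: [0.5009, 0.3259, 0.2303]
tool_rot: [0.769, 0.64, -0.001, -0.0]
force: [1.2, 0.9, -1.3]
finger_gap: 0.464
gripper_force: 70.5
```

```bash
python3 - <<'E'
from h import *
s=snap('wrist');save(s,'w2',None,1)
go([.5385,-.150,.23],7.2)
E
```

```text
t 3.45 tcp [0.5059 0.3282 0.2399] yaw -10.46 F [2.1 0.7 4.2] gap 0.458 grip 70.6
travel [-0.5806  0.1484  0.0095] turn [ 0.0043 -0.0019 -0.0981]
```

View pics/w2.png

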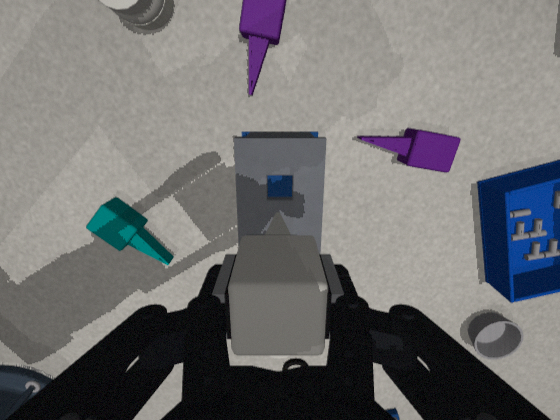

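Held square. The empty slot shows at (279,187) and the blade tip at (280,212). Now over the housing.

>>> {"method": "apply_moves", "body": {
  "claw": [-1, -1, -1, -1, -1],
  "travel": [
    [-0.63, 0.15, 0],
    [-0.63, 0.15, 0],
    [-0.63, 0.15, 0],
    [-0.63, 0.15, 0],
    [-0.63, 0.15, 0]
  ],
  "turn": [
    [0, 0, -0.098],
    [0, 0, -0.098],
    [0, 0, -0.098],
    [0, 0, -0.098],
    [0, 0, -0.098]
  ]
}}

```text
t: 3.87
tcp_pos: [0.5118, 0.1219, 0.2297]
tool_rot: [0.661, 0.75, -0.0, -0.0]
force: [0.5, 0.2, -1.2]
finger_gap: 0.459
gripper_force: 70.5
```

```bash
python3 -c "
from h import *
go([.5455,-.206,.24],7.2)"
```

```text
t 3.87 tcp [0.5118 0.1219 0.2297] yaw 7.22 F [ 0.5  0.2 -1.2] gap 0.459 grip 70.5
travel [-0.4119 -0.0098 -0.0129] turn [-0.      0.      0.0001]
```

>>> {"method": "apply_moves", "body": {
  "claw": [-1, -1, -1, -1, -1],
  "travel": [
    [-0.41, -0.01, -0.013],
    [-0.41, -0.01, -0.013],
    [-0.41, -0.01, -0.013],
    [-0.41, -0.01, -0.013],
    [-0.41, -0.01, -0.013]
  ],
  "turn": [
    [0, 0, 0],
    [0, 0, 0],
    [0, 0, 0],
    [0, 0, 0],
    [0, 0, 0]
  ]
}}

```text
t: 4.28
tcp_pos: [0.5328, -0.0856, 0.2362]
tool_rot: [0.662, 0.75, -0.0, -0.0]
force: [0.8, -0.6, -0.6]
finger_gap: 0.456
gripper_force: 70.5
```

```bash
python3 -c "
from h import *
go([.5455,-.206,.24],7.2)"
```

```text
t 4.28 tcp [ 0.5328 -0.0856  0.2362] yaw 7.15 F [ 0.8 -0.6 -0.6] gap 0.456 grip 70.5
travel [-0.1513 -0.003  -0.0047] turn [-0.0001 -0.0001 -0.0003]
```

>>> {"method": "apply_moves", "body": {
  "claw": [-1, -1, -1, -1, -1],
  "travel": [
    [-0.151, -0.003, -0.005],
    [-0.151, -0.003, -0.005],
    [-0.151, -0.003, -0.005],
    [-0.151, -0.003, -0.005],
    [-0.151, -0.003, -0.005]
  ],
  "turn": [
    [0, 0, 0],
    [0, 0, 0],
    [0, 0, 0],
    [0, 0, 0],
    [0, 0, 0]
  ]
}}

```text
t: 4.7
tcp_pos: [0.5458, -0.2061, 0.2399]
tool_rot: [0.663, 0.749, 0.0, -0.0]
force: [-0.7, 1.0, -1.9]
finger_gap: 0.464
gripper_force: 70.5
```

```bash
python3 - <<'E'
from h import *
s=snap('wrist');save(s,'w3',(140,90,420,300),2.8)
print([proj(s,p) for p in([.5386,-.151,.091],[.5455,-.2056,.091])])
go([.5386,-.151,.24],7.2)
E
```

```text
[array([277.97723294, 133.3078757 ]), array([278.21875764, 190.25370858])]
t 4.75 tcp [ 0.5453 -0.2042  0.2397] yaw 7.04 F [ 0.4  0.5 -2.3] gap 0.458 grip 70.5
travel [ 0.067  -0.0002 -0.0003] turn [-0.0004 -0.0005 -0.0009]
```

View pics/w3.png

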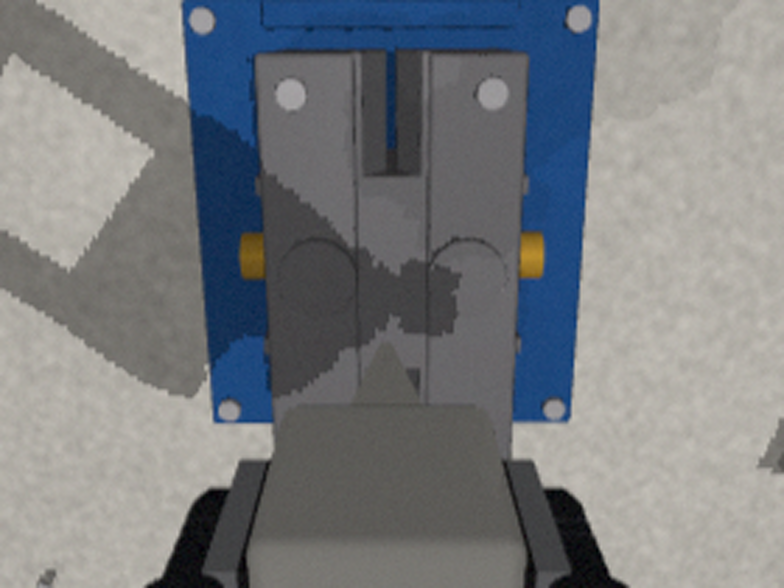

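The +y notch spans rows 51–176 in the crop, with its slot centred at column 391.5. Blade tip at (388,342).

```bash
python3 - <<'E'
from h import *
s=load('wrist');f=lambda x,y:(140+x/2.8,90+y/2.8)
a=px(s,*f(393,51),z=.091);b=px(s,*f(394,176),z=.091);print('notch end/inner',a,b,(a+b)/2,np.linalg.norm(a-b))
for y in(60,170):
  p,q=px(s,*f(361,y),z=.091),px(s,*f(430 if y<100 else 426,y),z=.091);print('mouth',p,q,np.linalg.norm(p-q))
print('screws',px(s,*f(290,95),z=.091),px(s,*f(493,94),z=.091),(px(s,*f(290,95),z=.091)+px(s,*f(493,94),z=.091))/2)
e,g=px(s,*f(257,56),z=.091),px(s,*f(527,55),z=.091);print('corners',e,g,(e+g)/2,np.degrees(np.arctan2((g-e)[1],(g-e)[0])))
print('slot line at z~.03',px(s,*f(391.5,60),z=.016), px(s,*f(391.5,60),z=.077))
print('tip',px(s,*f(388,342),z=manip.sense()['tcp_pos'][2]-.0643))
go([.5386,-.151,.24],7.2)
E
```

```text
notch end/inner [ 0.53804884 -0.12864612  0.091     ] [ 0.54337823 -0.16870396  0.091     ] [ 0.54071353 -0.14867504  0.091     ] 0.04041079999626664
mouth [ 0.52806643 -0.13266859  0.091     ] [ 0.55033296 -0.12996127  0.091     ] 0.022430504121597843
mouth [ 0.53203973 -0.16804305  0.091     ] [ 0.55387785 -0.16538529  0.091     ] 0.021999252361698536
screws [ 0.50608929 -0.14643958  0.091     ] [ 0.57238088 -0.13805605  0.091     ] [ 0.53923509 -0.14224781  0.091     ]
corners [ 0.4944088  -0.13551017  0.091     ] [ 0.58136062 -0.12462628  0.091     ] [ 0.53788471 -0.13006823  0.091     ] 7.134688249768589
slot line at z~.03 [ 0.53862189 -0.13359802  0.016     ] [ 0.5380423  -0.13186872  0.077     ]
tip [ 0.54473952 -0.19797617  0.17540259]
t 4.75 tcp [ 0.5453 -0.2042  0.2397] yaw 7.04 F [ 0.4  0.5 -2.3] gap 0.458 grip 70.5
travel [ 0.067  -0.0002 -0.0003] turn [-0.0004 -0.0005 -0.0009]
```

>>> {"method": "apply_moves", "body": {
  "claw": [-1, -1, -1, -1, -1],
  "travel": [
    [0.04, 0.001, 0],
    [0.071, 0.0025, 0],
    [0.071, 0.0025, 0.03],
    [0.071, 0.0025, 0.07],
    [0.071, 0.0025, 0.09]
  ],
  "turn": [
    [0, 0, 0],
    [0, 0, 0],
    [0, 0, 0],
    [0, 0, 0],
    [0, 0, 0]
  ]
}}

```text
t: 5.17
tcp_pos: [0.5389, -0.1437, 0.1662]
tool_rot: [0.66, 0.751, -0.0, -0.002]
force: [-0.7, -0.7, -1.3]
finger_gap: 0.461
gripper_force: 70.6
```

>>> {"method": "apply_moves", "body": {
  "claw": [-1, -1, -1],
  "travel": [
    [0, 0, 0],
    [0, 0, 0],
    [0, 0, 0]
  ],
  "turn": [
    [0, 0, 0],
    [0, 0, 0],
    [0, 0, 0]
  ]
}}

```text
t: 5.42
tcp_pos: [0.5416, -0.1467, 0.1694]
tool_rot: [0.661, 0.75, 0.0, 0.001]
force: [0.3, -0.6, -1.5]
finger_gap: 0.457
gripper_force: 70.6
```

```bash
python3 - <<'E'
from h import *
go([.5404,-.149,.100],7.15)
s=snap('scene');save(s,'s2',(130,160,270,265),5)
E
```

```text
t 5.42 tcp [ 0.5416 -0.1467  0.1694] yaw 7.23 F [ 0.3 -0.6 -1.5] gap 0.457 grip 70.6
travel [-0.0026 -0.002   0.0867] turn [0.0004 0.0003 0.0004]
```

View pics/s2.png

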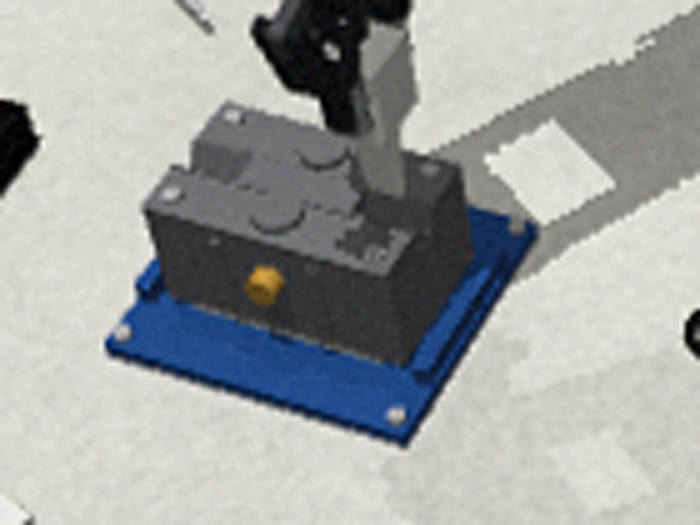

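The tip hangs just above the +y notch at (390,190). Small correction, then down in stages.

>>> {"method": "apply_moves", "body": {
  "claw": [-1, -1, -1, -1, -1],
  "travel": [
    [-0.002, -0.001, 0.01],
    [-0.002, -0.001, 0.02],
    [-0.002, -0.001, 0.03],
    [-0.002, -0.001, 0.038],
    [-0.002, -0.001, 0.038]
  ],
  "turn": [
    [0, 0, 0],
    [0, 0, 0],
    [0, 0, 0],
    [0, 0, 0],
    [0, 0, 0]
  ]
}}

```text
t: 5.88
tcp_pos: [0.5406, -0.149, 0.1367]
tool_rot: [0.662, 0.75, 0.0, -0.0]
force: [1.8, -0.2, -1.4]
finger_gap: 0.46
gripper_force: 70.6
```

>>> {"method": "apply_moves", "body": {
  "claw": [-1, -1, -1, -1, -1],
  "travel": [
    [0, 0, 0.003],
    [0, 0, 0.006],
    [0, 0, 0.009],
    [0, 0, 0.012],
    [0, 0, 0.012]
  ],
  "turn": [
    [0, 0, 0],
    [0, 0, 0],
    [0, 0, 0],
    [0, 0, 0],
    [0, 0, 0]
  ]
}}

```text
t: 6.3
tcp_pos: [0.5411, -0.1495, 0.1295]
tool_rot: [0.662, 0.75, 0.0, 0.001]
force: [-0.7, -0.5, 4.3]
finger_gap: 0.458
gripper_force: 71.5
```

>>> {"method": "apply_moves", "body": {
  "claw": [-1, -1, -1, -1, -1],
  "travel": [
    [0, 0, 0.003],
    [0, 0, 0.006],
    [0, 0, 0.009],
    [0, 0, 0.012],
    [0, 0, 0.015]
  ],
  "turn": [
    [0, 0, 0],
    [0, 0, 0],
    [0, 0, 0],
    [0, 0, 0],
    [0, 0, 0]
  ]
}}

```text
t: 6.72
tcp_pos: [0.5415, -0.1496, 0.1182]
tool_rot: [0.662, 0.75, 0.0, 0.002]
force: [-0.3, 0.2, 8.9]
finger_gap: 0.458
gripper_force: 71.6
```

>>> {"method": "apply_moves", "body": {
  "claw": [-1, -1, -1, -1, -1],
  "travel": [
    [0, 0, 0.003],
    [0, 0, 0.006],
    [0, 0, 0.009],
    [0, 0, 0.012],
    [0, 0, 0.015]
  ],
  "turn": [
    [0, 0, 0],
    [0, 0, 0],
    [0, 0, 0],
    [0, 0, 0],
    [0, 0, 0]
  ]
}}

```text
t: 7.13
tcp_pos: [0.5416, -0.1496, 0.1061]
tool_rot: [0.662, 0.75, 0.0, 0.002]
force: [-0.4, 1.1, 8.7]
finger_gap: 0.462
gripper_force: 71.6
```

>>> {"method": "apply_moves", "body": {
  "claw": [-1, -1, -1, -1],
  "travel": [
    [0, 0, 0.002],
    [0, 0, 0.004],
    [0, 0, 0.006],
    [0, 0, 0.006]
  ],
  "turn": [
    [0, 0, 0],
    [0, 0, 0],
    [0, 0, 0],
    [0, 0, 0]
  ]
}}

```text
t: 7.47
tcp_pos: [0.5415, -0.1496, 0.1009]
tool_rot: [0.662, 0.75, 0.0, 0.002]
force: [0.3, -0.0, 5.5]
finger_gap: 0.46
gripper_force: 71.7
```

>>> {"method": "apply_moves", "body": {
  "claw": [-1, -1],
  "travel": [
    [0, 0, 0.0015],
    [0, 0, 0.0015]
  ],
  "turn": [
    [0, 0, 0],
    [0, 0, 0]
  ]
}}

```text
t: 7.63
tcp_pos: [0.5415, -0.1496, 0.1]
tool_rot: [0.662, 0.75, 0.0, 0.002]
force: [-0.1, 0.3, 7.3]
finger_gap: 0.458
gripper_force: 71.9
```

>>> {"method": "apply_moves", "body": {
  "claw": [-1, -1, -1],
  "travel": [
    [0, 0, 0.0015],
    [0, 0, 0.003],
    [0, 0, 0.003]
  ],
  "turn": [
    [0, 0, 0],
    [0, 0, 0],
    [0, 0, 0]
  ]
}}

```text
t: 7.88
tcp_pos: [0.5416, -0.1495, 0.0998]
tool_rot: [0.662, 0.75, 0.0, 0.002]
force: [-2.6, 1.5, 21.9]
finger_gap: 0.461
gripper_force: 73.6
```

Shoulder seated: the TCP stopped at 0.0998 with 22 N. Draw out.

>>> {"method": "apply_moves", "body": {
  "claw": [-1, -1, -1, -1, -1],
  "travel": [
    [0, 0, -0.01],
    [0, 0, -0.03],
    [0, 0, -0.055],
    [0, 0, -0.09],
    [0, 0, -0.13]
  ],
  "turn": [
    [0, 0, 0],
    [0, 0, 0],
    [0, 0, 0],
    [0, 0, 0],
    [0, 0, 0]
  ]
}}

```text
t: 8.3
tcp_pos: [0.5386, -0.1483, 0.1995]
tool_rot: [0.662, 0.75, -0.001, -0.003]
force: [0.2, 0.6, -1.0]
finger_gap: 0.458
gripper_force: 70.9
```

>>> {"method": "apply_moves", "body": {
  "claw": [-1, -1, -1, -1, -1],
  "travel": [
    [0, 0, -0.03],
    [-0.05, 0, -0.05],
    [-0.1, 0, -0.05],
    [-0.15, 0, -0.05],
    [-0.2, 0, -0.05]
  ],
  "turn": [
    [0, 0, 0],
    [0, 0, 0],
    [0, 0, 0],
    [0, 0, 0],
    [0, 0, 0]
  ]
}}

```text
t: 8.72
tcp_pos: [0.5599, -0.3089, 0.2405]
tool_rot: [0.661, 0.75, -0.0, -0.0]
force: [0.7, 0.4, -1.3]
finger_gap: 0.462
gripper_force: 71.0
```

>>> {"method": "apply_moves", "body": {
  "claw": [-1, -1, -1],
  "travel": [
    [0, 0, 0],
    [0, 0, 0],
    [0, 0, 0]
  ],
  "turn": [
    [0, 0, 0],
    [0, 0, 0],
    [0, 0, 0]
  ]
}}

```text
t: 8.97
tcp_pos: [0.5592, -0.307, 0.239]
tool_rot: [0.662, 0.75, 0.0, -0.002]
force: [0.3, -0.2, -1.3]
finger_gap: 0.46
gripper_force: 71.0
```

```bash
python3 - <<'E'
from h import *
s=snap('wrist');save(s,'w4',(140,60,420,270),2.8)
go([.554,-.258,.245],7.15)
E
```

```text
t 9.02 tcp [ 0.5594 -0.3063  0.2392] yaw 7.18 F [ 0.   0.8 -2.1] gap 0.461 grip 71.0
travel [ 0.0607  0.0008 -0.0071] turn [-0.0006 -0.0008  0.0001]
```

View pics/w4.png

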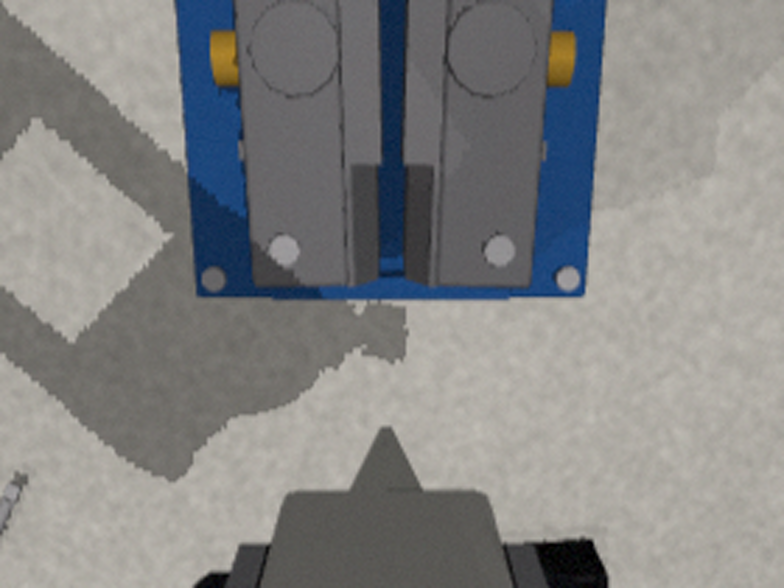

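The −y notch spans rows 165–285, with its slot at columns 380–405 (opened a few mm) and centre ≈392. The wedge is still square in the grip.

```bash
python3 - <<'E'
from h import *
s=load('wrist');f=lambda x,y:(140+x/2.8,60+y/2.8)
a=px(s,*f(392.5,285),z=.085);b=px(s,*f(392.5,165),z=.085);print(a,b,(a+b)/2)
a=px(s,*f(393,285),z=.091);b=px(s,*f(393,165),z=.091);print(a,b,(a+b)/2)
for y in(200,260):
  p,q=px(s,*f(379.5,y),z=.077),px(s,*f(404.5,y),z=.077);print('slot',(p+q)/2,np.linalg.norm(p-q))
p,q=px(s,*f(285,250),z=.091),px(s,*f(499,250),z=.091);print('screws',(p+q)/2,np.linalg.norm(p-q))
print('tip',px(s,*f(387,428),z=.2392-.0643))
go([.554,-.258,.245],7.15)
E
```

```text
[ 0.55703678 -0.27867543  0.085     ] [ 0.55193691 -0.23871372  0.085     ] [ 0.55448685 -0.25869458  0.085     ]
[ 0.55703579 -0.27755728  0.091     ] [ 0.5520316  -0.23840343  0.091     ] [ 0.55453369 -0.25798035  0.091     ]
slot [ 0.55333485 -0.25072121  0.077     ] 0.008671203898988497
slot [ 0.55595827 -0.27130854  0.077     ] 0.008864661808436045
screws [ 0.5551827  -0.26582135  0.091     ] 0.07213199390022278
tip [ 0.55776259 -0.29909534  0.1749    ]
t 9.02 tcp [ 0.5594 -0.3063  0.2392] yaw 7.18 F [ 0.   0.8 -2.1] gap 0.461 grip 71.0
travel [ 0.0607  0.0008 -0.0071] turn [-0.0006 -0.0008  0.0001]
```

>>> {"method": "apply_moves", "body": {
  "claw": [-1, -1, -1, -1, -1],
  "travel": [
    [0.035, 0.001, 0],
    [0.061, 0.001, 0],
    [0.061, 0.001, 0.03],
    [0.061, 0.001, 0.06],
    [0.061, 0.001, 0.085]
  ],
  "turn": [
    [0, 0, 0],
    [0, 0, 0],
    [0, 0, 0],
    [0, 0, 0],
    [0, 0, 0]
  ]
}}

```text
t: 9.43
tcp_pos: [0.5545, -0.2562, 0.1714]
tool_rot: [0.66, 0.751, -0.0, -0.001]
force: [-0.3, 0.3, -1.4]
finger_gap: 0.46
gripper_force: 71.1
```

>>> {"method": "apply_moves", "body": {
  "claw": [-1, -1, -1],
  "travel": [
    [0, 0, 0],
    [0, 0, 0],
    [0, 0, 0]
  ],
  "turn": [
    [0, 0, 0],
    [0, 0, 0],
    [0, 0, 0]
  ]
}}

```text
t: 9.68
tcp_pos: [0.5557, -0.2587, 0.1731]
tool_rot: [0.661, 0.75, 0.0, 0.001]
force: [0.3, -0.9, -0.5]
finger_gap: 0.457
gripper_force: 70.9
```

```bash
python3 - <<'E'
from h import *
go([.5543,-.258,.125],7.15)
E
```

```text
t 9.68 tcp [ 0.5557 -0.2587  0.1731] yaw 7.23 F [ 0.3 -0.9 -0.5] gap 0.457 grip 70.9
travel [ 0.0011 -0.0017  0.0601] turn [0.0003 0.0003 0.0004]
```

>>> {"method": "apply_moves", "body": {
  "claw": [-1, -1, -1, -1, -1],
  "travel": [
    [0, -0.001, 0.01],
    [0, -0.001, 0.02],
    [0, -0.001, 0.03],
    [0, -0.001, 0.04],
    [0, -0.001, 0.05]
  ],
  "turn": [
    [0, 0, 0],
    [0, 0, 0],
    [0, 0, 0],
    [0, 0, 0],
    [0, 0, 0]
  ]
}}

```text
t: 10.1
tcp_pos: [0.554, -0.2593, 0.1311]
tool_rot: [0.662, 0.75, -0.0, -0.0]
force: [1.2, -1.4, -2.5]
finger_gap: 0.462
gripper_force: 70.9
```

>>> {"method": "apply_moves", "body": {
  "claw": [-1, -1, -1, -1, -1],
  "travel": [
    [0, 0, 0.003],
    [0, 0, 0.006],
    [0, 0, 0.009],
    [0, 0, 0.012],
    [0, 0, 0.015]
  ],
  "turn": [
    [0, 0, 0],
    [0, 0, 0],
    [0, 0, 0],
    [0, 0, 0],
    [0, 0, 0]
  ]
}}

```text
t: 10.52
tcp_pos: [0.5546, -0.2595, 0.1201]
tool_rot: [0.662, 0.75, 0.0, 0.001]
force: [1.3, 0.4, -1.0]
finger_gap: 0.461
gripper_force: 70.9
```

>>> {"method": "apply_moves", "body": {
  "claw": [-1, -1, -1, -1, -1],
  "travel": [
    [0, 0, 0.003],
    [0, 0, 0.006],
    [0, 0, 0.009],
    [0, 0, 0.012],
    [0, 0, 0.015]
  ],
  "turn": [
    [0, 0, 0],
    [0, 0, 0],
    [0, 0, 0],
    [0, 0, 0],
    [0, 0, 0]
  ]
}}

```text
t: 10.93
tcp_pos: [0.5552, -0.2601, 0.1096]
tool_rot: [0.662, 0.75, 0.0, 0.002]
force: [-0.6, 0.7, 8.1]
finger_gap: 0.463
gripper_force: 71.7
```

>>> {"method": "apply_moves", "body": {
  "claw": [-1, -1, -1, -1, -1],
  "travel": [
    [0, 0, 0.003],
    [0, 0, 0.006],
    [0, 0, 0.008],
    [0, 0, 0.008],
    [0, 0, 0.008]
  ],
  "turn": [
    [0, 0, 0],
    [0, 0, 0],
    [0, 0, 0],
    [0, 0, 0],
    [0, 0, 0]
  ]
}}

```text
t: 11.35
tcp_pos: [0.5554, -0.2603, 0.1031]
tool_rot: [0.662, 0.75, 0.0, 0.002]
force: [0.7, -0.6, 5.5]
finger_gap: 0.46
gripper_force: 71.8
```

>>> {"method": "apply_moves", "body": {
  "claw": [-1, -1, -1, -1, -1],
  "travel": [
    [0, 0, 0.002],
    [0, 0, 0.004],
    [0, 0, 0.005],
    [0, 0, 0.005],
    [0, 0, 0.005]
  ],
  "turn": [
    [0, 0, 0],
    [0, 0, 0],
    [0, 0, 0],
    [0, 0, 0],
    [0, 0, 0]
  ]
}}

```text
t: 11.77
tcp_pos: [0.5556, -0.2605, 0.1]
tool_rot: [0.662, 0.75, 0.0, 0.002]
force: [-1.1, 1.1, 10.5]
finger_gap: 0.461
gripper_force: 72.6
```

>>> {"method": "apply_moves", "body": {
  "claw": [-1, -1, -1],
  "travel": [
    [0, 0, 0.001],
    [0, 0, 0.002],
    [0, 0, 0.002]
  ],
  "turn": [
    [0, 0, 0],
    [0, 0, 0],
    [0, 0, 0]
  ]
}}

```text
t: 12.02
tcp_pos: [0.5557, -0.2606, 0.0999]
tool_rot: [0.661, 0.75, -0.0, 0.003]
force: [-3.0, 0.7, 17.2]
finger_gap: 0.458
gripper_force: 73.5
```

Seated at 0.0999 with 17 N. Ease the force off, then release.

>>> {"method": "apply_moves", "body": {
  "claw": [-1, -1, -1],
  "travel": [
    [0, 0, -0.0015],
    [0, 0, -0.0015],
    [0, 0, -0.0015]
  ],
  "turn": [
    [0, 0, 0],
    [0, 0, 0],
    [0, 0, 0]
  ],
  "newtons": 20
}}

```text
t: 12.27
tcp_pos: [0.5556, -0.2605, 0.1]
tool_rot: [0.662, 0.75, 0.0, 0.002]
force: [-1.5, 0.1, 11.6]
finger_gap: 0.464
gripper_force: 72.2
```

>>> {"method": "apply_moves", "body": {
  "claw": [0.2, 0.4, 0.6, 0.8, 1],
  "travel": [
    [0, 0, 0],
    [0, 0, 0],
    [0, 0, 0],
    [0, 0, 0],
    [0, 0, 0]
  ],
  "turn": [
    [0, 0, 0],
    [0, 0, 0],
    [0, 0, 0],
    [0, 0, 0],
    [0, 0, 0]
  ]
}}

```text
t: 12.68
tcp_pos: [0.5539, -0.2591, 0.0967]
tool_rot: [0.662, 0.75, -0.0, -0.0]
force: [0.3, -0.2, 0.2]
finger_gap: 0.997
gripper_force: 0.0
```

>>> {"method": "apply_moves", "body": {
  "claw": [1, 1, 1, 1],
  "travel": [
    [0, 0, 0],
    [0, 0, 0],
    [0, 0, 0],
    [0, 0, 0]
  ],
  "turn": [
    [0, 0, 0],
    [0, 0, 0],
    [0, 0, 0],
    [0, 0, 0]
  ]
}}

```text
t: 13.02
tcp_pos: [0.5542, -0.2593, 0.0971]
tool_rot: [0.662, 0.75, -0.0, -0.0]
force: [-0.2, -0.3, -0.1]
finger_gap: 1.002
gripper_force: 0.0
```

Fully open and free of force. Rise straight, then back away toward the robot's left and look.

>>> {"method": "apply_moves", "body": {
  "claw": [1, 1, 1, 1, 1],
  "travel": [
    [0, 0, -0.02],
    [0, 0, -0.06],
    [0, 0, -0.11],
    [0, 0, -0.16],
    [0, 0, -0.21]
  ],
  "turn": [
    [0, 0, 0],
    [0, 0, 0],
    [0, 0, 0],
    [0, 0, 0],
    [0, 0, 0]
  ]
}}

```text
t: 13.43
tcp_pos: [0.5538, -0.259, 0.2667]
tool_rot: [0.662, 0.75, -0.0, -0.0]
force: [1.1, -0.3, -0.1]
finger_gap: 0.999
gripper_force: 0.0
```

>>> {"method": "apply_moves", "body": {
  "claw": [1, 1, 1, 1, 1],
  "travel": [
    [-0.05, 0, 0],
    [-0.1, 0, 0],
    [-0.12, 0, 0],
    [-0.12, 0, 0],
    [-0.12, 0, 0]
  ],
  "turn": [
    [0, 0, 0],
    [0, 0, 0],
    [0, 0, 0],
    [0, 0, 0],
    [0, 0, 0]
  ]
}}

```text
t: 13.85
tcp_pos: [0.5657, -0.355, 0.2646]
tool_rot: [0.662, 0.749, 0.0, -0.001]
force: [-1.0, -0.1, -0.3]
finger_gap: 0.998
gripper_force: 0.0
```

```bash
python3 - <<'E'
from h import *
s=snap('wrist');save(s,'w5',(160,100,400,310),2.8)
t=snap('scene');cv2.imwrite('pics/fin.png',np.vstack([np.hstack([cv2.resize(s['pixels'][60:300,120:440,::-1],(800,600))]) ]))
E
```

```text
(no output)
```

View pics/fin.png

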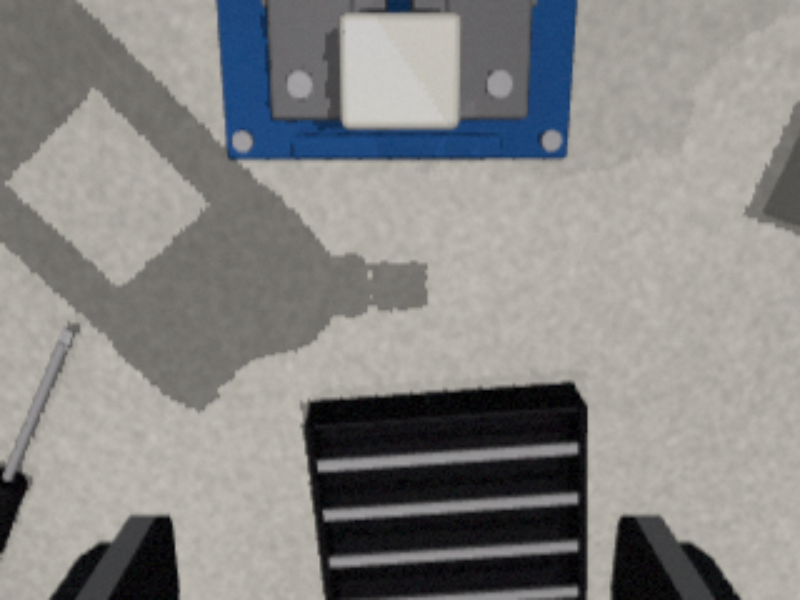

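The wedge stands upright in the −y notch with the gripper clear. One last composite to compare the two ends.

```bash
python3 - <<'E'
from h import *
s=load('wrist');a=snap('top');b=load('scene')
f=lambda im,w,h:cv2.resize(im[...,::-1],(w,h),interpolation=cv2.INTER_CUBIC)
cv2.imwrite('pics/cmp.png',np.vstack([f(s['pixels'][0:125,200:360],400,312).copy() if 0 else np.hstack([f(s['pixels'][0:120,200:360],400,300),f(b['pixels'][170:255,140:250],400,300)]),np.hstack([f(a['pixels'][145:235,340:445],400,300)]*2)]))
E
```

```text
(no output)
```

View pics/cmp.png

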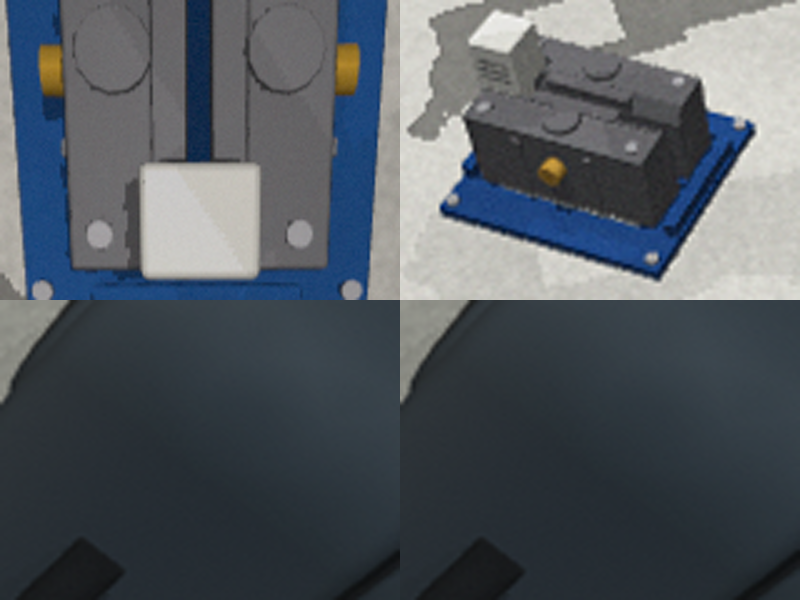

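```bash
python3 - <<'E'
from h import *
s=load('wrist');b=load('scene')
f=lambda x,y:(200+x/2.5,y/2.5); g=lambda x,y:(140+(x-400)/3.636,170+y/3.529)
d=lambda S,p,q,z=.091:(lambda P,Q:(np.linalg.norm(P-Q).round(4),P.round(4),Q.round(4)))(px(S,*p,z=z),px(S,*q,z=z))
print('-y screws',d(s,f(99,235),f(300,235)))
print('+y screws',d(b,g(677,82),g(632,146)))
b0=load('scene')
print('+y closed, same camera',d(b0,g(677,84),g(634,142)))
print('bosses now',d(s,f(112,48),f(286,48)))
for y in(5,150):print('gap',y,d(s,f(187,y),f(213,y)))
D=b['pixels']
for y in(5,75,150): print('housing edges',d(s,f(64 if y<50 else 66 if y<100 else 69,y),f(336 if y<50 else 334 if y<100 else 331,y))[0])
E
```

```text
-y screws (np.float64(0.078), array([ 0.5169, -0.2696,  0.091 ]), array([ 0.5944, -0.26  ,  0.091 ]))
+y screws (np.float64(0.0726), array([ 0.5047, -0.1452,  0.091 ]), array([ 0.5767, -0.1359,  0.091 ]))
+y closed, same camera (np.float64(0.0664), array([ 0.5066, -0.144 ,  0.091 ]), array([ 0.5726, -0.1369,  0.091 ]))
bosses now (np.float64(0.0629), array([ 0.5163, -0.2057,  0.091 ]), array([ 0.5788, -0.1979,  0.091 ]))
gap 5 (np.float64(0.0093), array([ 0.5416, -0.189 ,  0.091 ]), array([ 0.5508, -0.1879,  0.091 ]))
gap 150 (np.float64(0.0098), array([ 0.5473, -0.2356,  0.091 ]), array([ 0.5569, -0.2344,  0.091 ]))
housing edges 0.0968
housing edges 0.0979
housing edges 0.0984
```

>>> {"method": "apply_moves", "body": {
  "claw": [1, 1, 1, 1, 1],
  "travel": [
    [0.02, 0, -0.05],
    [0.06, 0, -0.09],
    [0.11, 0, -0.09],
    [0.15, 0, -0.09],
    [0.17, 0, -0.09]
  ],
  "turn": [
    [0, 0, 0],
    [0, 0, 0],
    [0, 0, 0],
    [0, 0, 0],
    [0, 0, 0]
  ]
}}

```text
t: 14.42
tcp_pos: [0.5482, -0.2141, 0.3384]
tool_rot: [0.66, 0.751, 0.001, -0.0]
force: [-0.4, 0.4, -1.0]
finger_gap: 1.0
gripper_force: 0.0
```

>>> {"method": "apply_moves", "body": {
  "claw": [1, 1, 1],
  "travel": [
    [0, 0, 0],
    [0, 0, 0],
    [0, 0, 0]
  ],
  "turn": [
    [0, 0, 0],
    [0, 0, 0],
    [0, 0, 0]
  ]
}}

```text
t: 14.67
tcp_pos: [0.5495, -0.22, 0.337]
tool_rot: [0.661, 0.75, -0.0, 0.0]
force: [0.1, -0.4, 1.5]
finger_gap: 0.997
gripper_force: 0.0
```

```bash
python3 - <<'E'
from h import *
s=snap('wrist'); g=cv2.cvtColor(s['pixels'],cv2.COLOR_RGB2GRAY)
c=lambda X:np.array(X)
y=np.radians(7.15);ex=c([np.cos(y),np.sin(y),0]);ey=c([-np.sin(y),np.cos(y),0]);o=c([.5468,-.2036,.091])
# rectified top plane, 0.25 mm/px: columns along seam x, rows along -y
W,H=480,720
src=np.float32([proj(s,o+ex*a+ey*b) for a,b in((-.06,.09),(.06,.09),(.06,-.09),(-.06,-.09))])
M=cv2.getPerspectiveTransform(src,np.float32([[0,0],[W,0],[W,H],[0,H]]))
r=cv2.warpPerspective(s['pixels'],M,(W,H)); cv2.imwrite('pics/rect.png',r[...,::-1])
# blue nest seen through the slot / outside: chroma b-r
ch=r[...,2].astype(int)-r[...,0]
for yy in(75,65,55,45,35,25,10,0,-10):
    v=int((.09-yy/1000)*4000); row=ch[v-3:v+4].mean(0); m=row>25
    idx=np.flatnonzero(np.diff(m.astype(int)))
    print(yy,[(round(i*.25-60,1)) for i in idx])
gr=cv2.cvtColor(r,cv2.COLOR_RGB2GRAY)
n,l,st,ce=cv2.connectedComponentsWithStats(((gr>cv2.medianBlur(gr,61).astype(int)+30)).astype(np.uint8))
for k in range(1,n):
    if 250<st[k,4]<1500:print('blob',(ce[k]*.25-[60,90]).round(1),st[k,2:])
E
```

```text
75 [np.float64(-47.0), np.float64(-21.5), np.float64(-19.5), np.float64(-17.8), np.float64(-16.0), np.float64(-13.8), np.float64(15.0), np.float64(17.5), np.float64(20.2), np.float64(48.0)]
65 [np.float64(-48.8), np.float64(-5.8), np.float64(5.8), np.float64(49.5)]
55 [np.float64(-49.0), np.float64(-5.8), np.float64(5.8), np.float64(49.2)]
45 [np.float64(-49.0), np.float64(-5.8), np.float64(5.8), np.float64(49.5)]
35 [np.float64(-50.0), np.float64(-3.5), np.float64(4.5), np.float64(50.5)]
25 [np.float64(-49.0), np.float64(-4.0), np.float64(4.5), np.float64(50.0)]
10 [np.float64(-58.8), np.float64(-4.0), np.float64(4.5), np.float64(59.2)]
0 [np.float64(-59.0), np.float64(-4.0), np.float64(4.5), np.float64(59.5)]
-10 [np.float64(-49.2), np.float64(-4.0), np.float64(4.5), np.float64(50.2)]
blob [-37.3 -62.7] [  36   35 1019]
blob [ 38.3 -62.8] [  37   36 1048]
blob [56.4 -5.8] [ 28  27 349]
blob [-18.4  59.2] [ 26  27 474]
blob [20.2 59.3] [ 25  28 476]
blob [-38.2  62.1] [ 37  35 972]
blob [39.5 62. ] [ 37  35 973]
```

```bash
python3 -c "
from h import *
print(manip.sense()['force'].round(1)); print(manip.sign_off())"
```

```text
[-0.3 -1.1  0.1]
the job is handed in; nothing more can be done
None
```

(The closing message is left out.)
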